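Put the seasonings back in their stands

TASK

Cooking is done: put the four seasonings away, each standing upright and fully down in its own well - the tall wooden pepper mill in the wide round stand, the little salt shaker in the small round stand, and the two dark-capped spice jars that stand near these stands (not those by the kettle) in the pale rectangular rack, one jar to each well (either jar in either well). Leave the egg timer, the candle and the green mug where they are.

Things in the scene. Friction and masses are not known exactly. Their poses are not given: they have to be found in the camera images.
- pepper_mill: Pepper mill of dark brown turned wood with a small metal ball on top, 58 mm in diameter at the foot, about 50 mm in diameter between 100 and 135 mm height with a narrow groove at 116 mm (grip it there), 160 mm tall in all, about 0.18 kg, loose, standing upright. Origin: centre of its underside; z is its upright axis, and it is round.
- salt_shaker: Small clear glass salt shaker with a rounded grey metal cap, 90 mm tall, 44 mm in diameter at 30 mm height (38 mm at the foot), narrowing smoothly to a cap 34 mm in diameter from 64 to 80 mm height (lift it by the cap; gripped lower it tips in the fingers), about 0.1 kg, loose, upright. Origin: centre of its underside; z is its upright axis, and it is round.
- spice_jar_a: One of two alike glass spice jars with a dark cap and dark label, a plain cylinder 41 mm in diameter and 105 mm tall, about 0.11 kg, loose, upright. Origin: centre of its underside; z is its upright axis, and it is round.
- spice_jar_b: The other of the two alike spice jars: the same size and looks, 41 mm in diameter, 105 mm tall, about 0.11 kg, loose, upright. Origin: centre of its underside; z is its upright axis, and it is round.
- wide_stand: Wide round stand of mid-brown wood, fixed, 88 mm in outer diameter, 20 mm high, with one round well 72 mm in diameter open to the top; the well's cork-lined floor is 8 mm above the underside. Origin: centre of its underside (the well's axis), z up.
- small_stand: Small round stand of mid-brown wood, fixed, 74 mm in outer diameter, 20 mm high, with one round well 58 mm in diameter open to the top; the well's cork-lined floor is 8 mm above the underside. Origin: centre of its underside (the well's axis), z up.
- jar_rack: Rectangular rack of pale wood, fixed, 70 mm (its x) by 132 mm (its y), 20 mm high, with two round wells 55 mm in diameter, centred at y = +33 mm and y = -33 mm (x = 0) of its frame; the wells' floors are 8 mm above the underside. Origin: centre of its underside, z up.
- timer: Bystander (wall cupboards, undersides about 0.49 m up, overhang the worktop behind it: beyond x = 0.6 m at y = 0, beyond 0.5 m at y = 0.35 m, beyond 0.65 m at y = -0.2 m; keep the wrist clear): round red and white kitchen egg timer, 65 mm in diameter, 52 mm tall, loose. Origin: centre of its underside.
- candle: Bystander: small candle in a metal cup, 38 mm in diameter, 15 mm tall, loose. Origin: centre of its underside.
- mug: Bystander: green and cream mug, 86 x 121 mm with its handle (handle towards its -y), 99 mm tall, loose. Origin: centre of its underside's bounding box.
Not all that is in view belongs to the job. Leave any purple look-alike of the salt_shaker alone. Of the things that look like the pepper_mill, take the one that is farthest to the robot's left at the start.

How it is judged:
At the end, for the whole second after the job is handed in: Mill in the wide stand, shaker in the small one, one jar in each rack well: each within 12 mm of its well's centre, underside 4 to 13 mm above the stand's underside, upright within 0.2 rad, at rest. Timer, candle and mug not moved over 30 mm or tipped (horizontal distance between pepper_mill and wide_stand below 0.012 m and z of pepper_mill in the frame of wide_stand between 0.004 and 0.013 m and horizontal distance between salt_shaker and small_stand below 0.012 m and z of salt_shaker in the frame of small_stand between 0.004 and 0.013 m and ((x of spice_jar_a in the frame of jar_rack between -0.012 and 0.012 m and y of spice_jar_a in the frame of jar_rack between 0.021 and 0.045 m and z of spice_jar_a in the frame of jar_rack between 0.004 and 0.013 m and x of spice_jar_b in the frame of jar_rack between -0.012 and 0.012 m and y of spice_jar_b in the frame of jar_rack between -0.045 and -0.021 m and z of spice_jar_b in the frame of jar_rack between 0.004 and 0.013 m) or (x of spice_jar_b in the frame of jar_rack between -0.012 and 0.012 m and y of spice_jar_b in the frame of jar_rack between 0.021 and 0.045 m and z of spice_jar_b in the frame of jar_rack between 0.004 and 0.013 m and x of spice_jar_a in the frame of jar_rack between -0.012 and 0.012 m and y of spice_jar_a in the frame of jar_rack between -0.045 and -0.021 m and z of spice_jar_a in the frame of jar_rack between 0.004 and 0.013 m)) and angle between each of pepper_mill, salt_shaker, spice_jar_a, spice_jar_b's own z axis and vertical below 0.2 rad and linear speed of each of pepper_mill, salt_shaker, spice_jar_a, spice_jar_b below 0.02 m/s and angular speed of each of pepper_mill, salt_shaker, spice_jar_a, spice_jar_b below 0.3 rad/s); the robot touches nothing.
It fails at once if the timer is moved by more than 30 mm or tipped (distance of timer from where it was at the start of the episode above 0.03 m or angle between timer's own z axis and vertical above 0.4 rad).
It fails at once if the candle is moved by more than 30 mm or tipped (distance of candle from where it was at the start of the episode above 0.03 m or angle between candle's own z axis and vertical above 0.4 rad).
It fails at once if the mug is moved by more than 30 mm or tipped (distance of mug from where it was at the start of the episode above 0.03 m or angle between mug's own z axis and vertical above 0.4 rad).
It also fails if it takes over 136 s, if anything falls off the work surface, if the arm or the gripper's body presses on something with over 40 N, if the wrist force passes 120 N, or if a joint passes its speed limit or range.

ROBOT

A 7-joint arm with a two-finger parallel gripper is mounted at the origin on a cart in front of the work surface, level with it; the furniture and walls round the work are solid. World frame = base frame: x ahead of the robot, y to its left, z up, the work surface at z = 0. Lengths are in m, angles in rad, forces in N, time in s.
With the tool pointing down it reaches from about 0.4 to 0.9 m from the base axis. Payload 5.5 kg.
Tool frame: the origin (TCP) lies at the very end of the fingers, on their centre line; the grasp point (between the pads) lies 19 mm behind it; z points along the fingers, y is the line along which they close (so a half turn about z gives the same grasp; the last joint's range is limited). The gripper opens to 92 mm and grips with 3 to 60 N. Pads are 19 mm wide; open, the fingers measure 130 mm over their backs; the gripper's body (75 mm by 190 mm) begins 47 mm behind the grasp point.
Start: joints at [1.612, 0.501, -0.427, 1.55, 0.221, 1.138, -0.21], TCP at [0.143, -0.634, 0.227] pointing down, gripper open.
Joint ranges: [-2.88, 2.88], [-0.31, 2.03], [-1.54, 1.56], [0.2, 2.42], [-1.41, 4.55], [0.19, 2.02], [-2.57, 2.57]. Speed limits (rad/s): [2.57, 2.57, 3.14, 3.14, 3.14, 3.14, 3.14].

INTERFACE

Orientations are given as a 3x3 rotation matrix whose columns are the frame's x, y, z axes.
In Python, from cell import state, snapshot, sign_off gives the robot as it stands.
- The arm moves only by the tool apply_moves, never from a script. Its argument "plan" is a list of rows, each an object of numbers: "jaw": the opening, from 0 (shut) to 1 (fully open); "tx", "ty", "tz": the shift along the tool's x, y, z in shares of 1 m (1.0 is 1 m); "roll": the turn about the tool's z in fractions of the full range, 1 being 90 degrees. In form: [{"jaw": .., "tx": .., "ty": .., "tz": .., "roll": ..}, ...]. A call has 1 to 12 rows; each row is the pose to reach, as a shift and turn from the pose commanded when the call began, along the tool's axes at that moment; what a row does not reach only later rows make up. A row lasts 1/10 s, in which the tool goes at most 50 mm and 8.59 degrees, less where a joint would pass 70% of its speed; a pose out of reach is approached as far as the arm can. No shift or turn number may pass 1 either way. A call with a gripper value outside its range is refused whole. The fingers move at their own pace and stop on an object; "force" is the grip in N (left out, the last holds). Time passes only in rows, so rows that repeat a pose let the fingers close. It gives the time, the measured TCP pose, the force, the opening and the grip force at its end, in the units of the state.
- state(): the state, without advancing time (a new reading comes with each control period).
- snapshot(name): name is "side" or "top"; returns a dict with "img" (480x640x3 uint8, red, green, blue), "fx", "fy", "cx", "cy" (pixels), "k1" (the pictures are not rectified: a ray, as slopes to the right and down, at radius r is drawn at 1 + k1 r^2 times it, then the intrinsics apply), "pose" (4x4, takes a point from camera to world coordinates). Camera axes: x right, y down, z forward; pixel columns grow to the right and rows downward; lengths in m; the calibration is good to about 2 mm. A picture is of the moment at which its call begins. There is no depth.
- sign_off(): hands the job in; it is judged then, once.
The state is a dict: "clock": time; "joint_pos": joint angles; "qd": joint speeds; "effort": joint torques, N m; "eef_pos": TCP position; "ee_rot": TCP orientation; "ft_force": force on the tool from outside, world axes, zero at the start; "torque": the same for the moment, N m; "opening": finger opening in m; "gripper_force": force on a finger pad.
Only numpy, scipy, OpenCV 4.12 (cv2) and the standard library are available. Lean on these libraries where they do the work, as an engineer would, in place of code of your own. Each camera call takes 0.05 s, during which the arm holds its last target. There are 200 camera calls.

## Working session

There is one attempt and no reset: what is moved stays moved. The work goes in short steps, Python scripts to look and compute and a tool call to move; the robot and the scene stay as the last step left them, time stands still between calls to the robot, and variables do not carry over. Pictures are saved under pics/ and viewed, at most 14 in all, crops included, and the job is handed in when it is done.

Besides the shell and the picture viewer there is one more tool, called as name([rows], argument=value, ...), one row to a line, values as JSON. apply_moves: Moves the arm, as the interface text tells. Its arguments: {"type":"object","properties":{"plan":{"type":"array","items":{"type":"object","properties":{"jaw":{"type":"number"},"tx":{"type":"number"},"ty":{"type":"number"},"tz":{"type":"number"},"roll":{"type":"number"}}}},"force":{"type":"number"}},"required":["plan"]}

```bash
mkdir -p pics; cat > h.py <<'E'
import numpy as np, cv2
from cell import state, snapshot, sign_off
def K(s): return np.array([[s['fx'],0,s['cx']],[0,s['fy'],s['cy']],[0,0,1.]]), np.array([s['k1'],0,0,0,0.])
def ray(s,u,v):
    k,d=K(s); p=cv2.undistortPoints(np.array([[[u,v]]],float),k,d)[0,0]
    T=np.array(s['pose']); return T[:3,3], T[:3,:3]@np.array([p[0],p[1],1])
def plane(s,u,v,z):
    o,r=ray(s,u,v); return o+r*(z-o[2])/r[2]
def proj(s,P):
    k,d=K(s); T=np.linalg.inv(np.array(s['pose'])); q=np.array(P)@T[:3,:3].T+T[:3,3]
    return cv2.projectPoints(q.reshape(-1,1,3),np.zeros(3),np.zeros(3),k,d)[0][:,0]
def tri(l):
    A=np.zeros((3,3));b=np.zeros(3)
    for s,u,v in l:
        o,r=ray(s,u,v); r=r/np.linalg.norm(r); M=np.eye(3)-np.outer(r,r); A+=M;b+=M@o
    return np.linalg.solve(A,b)
def save(s,n): cv2.imwrite('pics/'+n,s['img'][:,:,::-1])
E
python3 - <<'E'
from h import *
for n in('side','top'):
    s=snapshot(n); save(s,n+'0.png'); np.save(n+'0.npy',s,allow_pickle=True)
    print(n,s['fx'],s['cx'],s['cy'],s['k1'],np.round(s['pose'],3).tolist())
st=state(); print(st['clock'],st['eef_pos'],np.round(st['ee_rot'],3).tolist(),st['opening'])
E
```

```text
side 525.3785238371105 315.8453392371988 241.85893484378556 -0.02709362205931747 [[-0.997, -0.048, 0.053, 0.428], [-0.07, 0.498, -0.864, 0.987], [0.015, -0.866, -0.5, 0.63], [0.0, 0.0, 0.0, 1.0]]
top 464.4098765790939 310.18100740937484 236.1753462621794 -0.08992202004618693 [[-0.028, -0.991, 0.133, 0.379], [-1.0, 0.027, -0.011, -0.056], [0.008, -0.133, -0.991, 0.999], [0.0, 0.0, 0.0, 1.0]]
0.1 [ 0.14280272 -0.63348218  0.225802  ] [[0.975, 0.22, -0.0], [0.22, -0.975, 0.002], [0.0, -0.002, -1.0]] 0.0921358587672806
```

View pics/side0.png

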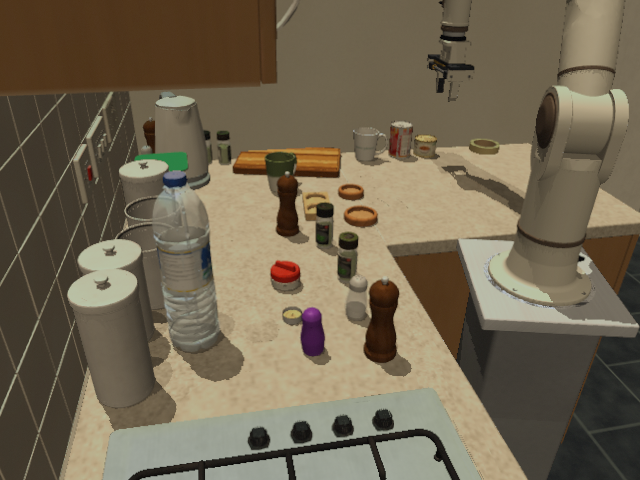

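View pics/top0.png

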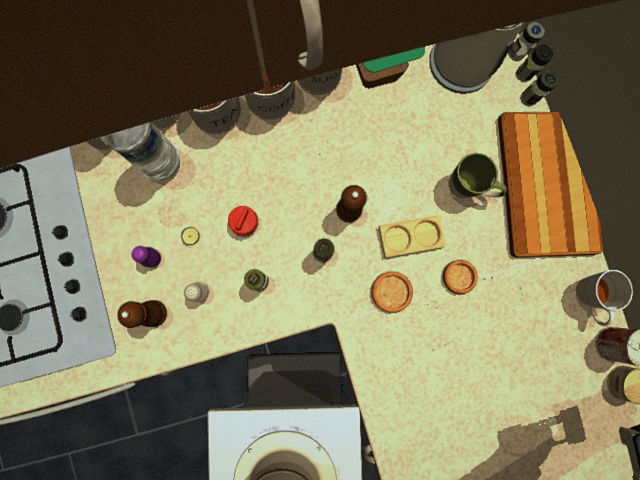

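The views show the target mill at top(142,313)/side(382,320), the salt shaker at top(196,293)/side(357,298) and the jars at top(324,249),(255,280)/side(325,224),(347,256). In the top view the wide stand is at (392,292), the small stand at (460,277) and the rack at (412,237). The candle is at top(190,236), the timer at (243,221) and the mug at (475,175). The purple shaker and the mill at top(352,200) are decoys. Next I'll enlarge to get accurate pixels.

```bash
python3 - <<'E'
from h import *
t=np.load('top0.npy',allow_pickle=True).item(); d=np.load('side0.npy',allow_pickle=True).item()
def crop(s,u0,v0,w,h,n,k):
    c=s['img'][v0:v0+h,u0:u0+w,::-1]; cv2.imwrite('pics/'+n,cv2.resize(c,None,fx=k,fy=k,interpolation=cv2.INTER_CUBIC))
crop(t,100,170,260,170,'tc.png',3); crop(d,260,165,150,200,'sc.png',3)
# stands: wells' rims by saturation/orange mask
hsv=cv2.cvtColor(t['img'],cv2.COLOR_RGB2HSV)
for nm,(u,v) in dict(wide=(392,292),small=(460,277)).items():
    for f in (lambda h:((h[...,0]<14)|(h[...,0]>170))&(h[...,1]>110),lambda h:(h[...,0]<17)&(h[...,1]>130)):
        m=f(hsv).astype(np.uint8); q=np.zeros_like(m); q[v-26:v+27,u-26:u+27]=m[v-26:v+27,u-26:u+27]
        q=cv2.morphologyEx(q,cv2.MORPH_OPEN,np.ones((2,2),np.uint8))
        cs=max(cv2.findContours(q,cv2.RETR_EXTERNAL,cv2.CHAIN_APPROX_NONE)[0],key=cv2.contourArea)
        e=cv2.fitEllipse(cs); print(nm,e,plane(t,*e[0],.02).round(4),plane(t,*e[0],.013).round(4))
print([ (hsv[v,u]).tolist() for u,v in [(392,292),(412,292),(460,277),(398,239),(385,252),(440,255),(380,270)]])
E
```

```text
wide ((392.62298583984375, 292.94384765625), (36.98568344116211, 38.4931640625), 138.13905334472656) [ 0.3848 -0.2375  0.02  ] [ 0.3848 -0.2388  0.013 ]
wide ((392.80352783203125, 292.6474304199219), (39.74858856201172, 40.24304962158203), 119.96733093261719) [ 0.3854 -0.2379  0.02  ] [ 0.3854 -0.2392  0.013 ]
small ((460.9427490234375, 277.4631042480469), (29.499664306640625, 31.335586547851562), 148.92745971679688) [ 0.4126 -0.3858  0.02  ] [ 0.4128 -0.3882  0.013 ]
small ((460.80517578125, 277.4774169921875), (32.96197509765625, 33.589256286621094), 116.66448974609375) [ 0.4126 -0.3855  0.02  ] [ 0.4128 -0.3879  0.013 ]
[[17, 153, 210], [13, 168, 152], [18, 154, 205], [28, 120, 208], [25, 131, 177], [38, 68, 218], [31, 66, 209]]
```

View pics/tc.png

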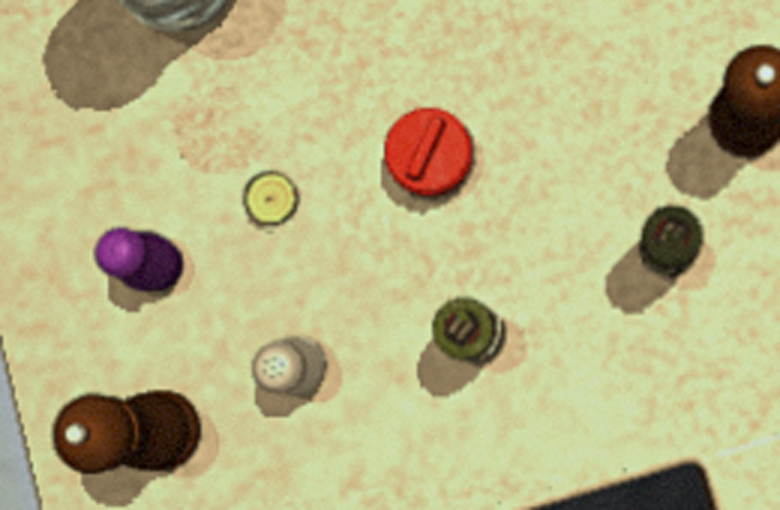

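View pics/sc.png

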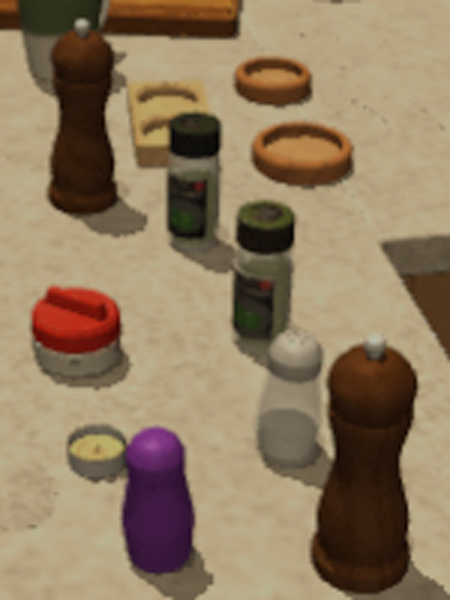

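The crops give the mill ball at top(125,314.3)/side(385,280.7), the salt cap at top(191.7,292) and the jar caps at top(254.7,279.7) and (324,249.3).

```bash
python3 - <<'E'
from h import *
t=np.load('top0.npy',allow_pickle=True).item(); d=np.load('side0.npy',allow_pickle=True).item()
for n,a,b,z in [('mill',(125,314.3),(385,280.7),.155),('salt',(191.7,292),(358.7,277),.088),('jarL',(254.7,279.7),(348.7,237),.105),('jarR',(324,249.3),(325,207),.105)]:
    print(n,plane(t,*a,z).round(4),plane(d,*b,z).round(4),tri([(t,*a),(d,*b)]).round(4))
for n,a,z in [('timer',(242.5,221),.05),('candle',(190,236.3),.015),('purple',(140,254),.09),('mill2',(354.5,194.5),.155),('mug',(474,174),.099),('mughandle',(502,190),.06)]: print(n,plane(t,*a,z).round(3))
# mill foot/jar base check: bottom silhouettes top view
hsv=cv2.cvtColor(t['img'],cv2.COLOR_RGB2HSV)
m=((hsv[...,0]>20)&(hsv[...,0]<31)&(hsv[...,1]>92)).astype(np.uint8); q=np.zeros_like(m); q[205:268,370:455]=m[205:268,370:455]
q=cv2.morphologyEx(q,cv2.MORPH_CLOSE,np.ones((3,3))); q=cv2.morphologyEx(q,cv2.MORPH_OPEN,np.ones((7,7)))
c=max(cv2.findContours(q,cv2.RETR_EXTERNAL,cv2.CHAIN_APPROX_NONE)[0],key=cv2.contourArea)
r=cv2.minAreaRect(c); print(r,plane(t,*r[0],.02).round(4)); b=cv2.boxPoints(r); print([plane(t,*p,.02)[:2].round(3).tolist() for p in b])
v=t['img'][205:268,370:455,::-1].copy(); cv2.imwrite('pics/r.png',np.hstack([cv2.resize(v,None,fx=4.5,fy=4.5,interpolation=cv2.INTER_CUBIC),cv2.resize(cv2.cvtColor(q[205:268,370:455]*255,cv2.COLOR_GRAY2BGR),None,fx=4.5,fy=4.5)]))
E
```

```text
mill [0.3577 0.2748 0.155 ] [0.3594 0.2803 0.155 ] [0.3583 0.2759 0.152 ]
salt [0.3969 0.1683 0.088 ] [0.3979 0.1728 0.088 ] [0.3973 0.1689 0.0854]
jarL [0.4172 0.0424 0.105 ] [0.4191 0.0538 0.105 ] [0.4182 0.043  0.0989]
jarR [ 0.4722 -0.0925  0.105 ] [ 0.4748 -0.0792  0.105 ] [ 0.4742 -0.0928  0.0982]
timer [0.541 0.072 0.05 ]
candle [0.517 0.19  0.015]
purple [0.474 0.272 0.09 ]
mill2 [ 0.568 -0.151  0.155]
mug [ 0.617 -0.402  0.099]
mughandle [ 0.592 -0.474  0.06 ]
((412.0, 236.00001525878906), (33.53739547729492, 61.814022064208984), 80.53767395019531) [ 0.5044 -0.2853  0.02  ]
[[0.531, -0.215], [0.55, -0.349], [0.478, -0.356], [0.46, -0.223]]
```

View pics/r.png

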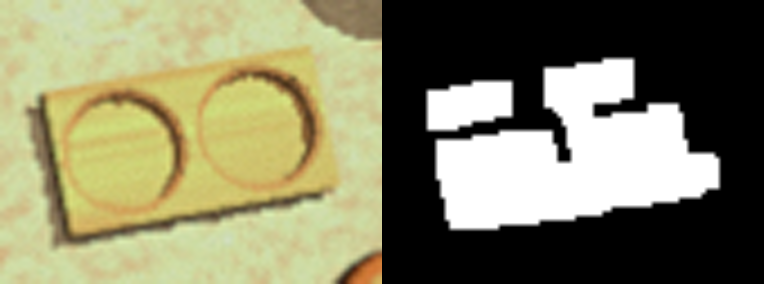

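The rack rims show well centres near top(398,238.8) and (427.3,233.3). That's enough measuring, so I'll compute the wells and the first move.

```bash
cat >> h.py <<'E'
def go(*W):
    st=state(); p=np.array(st['eef_pos']); R=np.array(st['ee_rot'])
    print('t',st['clock'],'tcp',p.round(4),'q7',round(st['joint_pos'][6],2),'open',round(st['opening'],4),'F',np.round(st['ft_force'],1),'tilt',R[:2,2].round(3))
    for w in W:
        s=R.T@(np.array(w[:3])-p); a=''
        if len(w)>3:
            c=np.radians(w[3]); y=R.T@np.array([np.cos(c),np.sin(c),0]); a=round(np.degrees(np.arctan2(-y[0],y[1])),1)
        print(w,s.round(4),'roll',a)
E
python3 - <<'E'
from h import *
t=np.load('top0.npy',allow_pickle=True).item()
a,b=plane(t,398,238.8,.02),plane(t,427.3,233.3,.02); print(a.round(4),b.round(4),np.linalg.norm(a-b),plane(t,412.1,236.4,.02).round(4))
go((.47,-.2,.29,-25),(.5,.1,.29,10),(.36,.276,.29,37))
E
```

```text
[ 0.4992 -0.2548  0.02  ] [ 0.5094 -0.3188  0.02  ] 0.06484760122185974 [ 0.5036 -0.2855  0.02  ]
t 0.1 tcp [ 0.1428 -0.6335  0.2258] q7 -0.21 open 0.0921 F [-0.3 -0.1 -0.1] tilt [-0.     0.002]
(0.47, -0.2, 0.29, -25) [ 0.4146 -0.351  -0.0636] roll -52.3
(0.5, 0.1, 0.29, 10) [ 0.5098 -0.637  -0.0631] roll -87.3
(0.36, 0.276, 0.29, 37) [ 0.412  -0.8395 -0.0627] roll -114.3
```

Units first: turns go in shares of 90 degrees. So -52 degrees is -0.5778.

apply_moves([
  {"jaw": 1,"tx": 0.03,"ty": -0.03,"tz": -0.03,"roll": -0.0667},
  {"jaw": 1,"tx": 0.07,"ty": -0.06,"tz": -0.06,"roll": -0.1333},
  {"jaw": 1,"tx": 0.11,"ty": -0.09,"tz": -0.064,"roll": -0.2},
  {"jaw": 1,"tx": 0.415,"ty": -0.351,"tz": -0.064,"roll": -0.5778},
  {"jaw": 1,"tx": 0.415,"ty": -0.351,"tz": -0.064,"roll": -0.5778},
  {"jaw": 1,"tx": 0.415,"ty": -0.351,"tz": -0.064,"roll": -0.5778},
  {"jaw": 1,"tx": 0.415,"ty": -0.351,"tz": -0.064,"roll": -0.5778},
  {"jaw": 1,"tx": 0.415,"ty": -0.351,"tz": -0.064,"roll": -0.5778},
  {"jaw": 1,"tx": 0.415,"ty": -0.351,"tz": -0.064,"roll": -0.5778},
  {"jaw": 1,"tx": 0.415,"ty": -0.351,"tz": -0.064,"roll": -0.5778},
  {"jaw": 1,"tx": 0.415,"ty": -0.351,"tz": -0.064,"roll": -0.5778},
  {"jaw": 1,"tx": 0.415,"ty": -0.351,"tz": -0.064,"roll": -0.5778},
])

```text
clock: 1.3
eef_pos: [0.4737, -0.1937, 0.2913]
ee_rot: [[0.419, 0.908, 0.002], [0.908, -0.419, 0.002], [0.003, 0.001, -1.0]]
ft_force: [-0.4, -0.2, -0.3]
opening: 0.0919
gripper_force: 0.0
```

```bash
python3 -c "
from h import *
go((.5,.1,.29,10),(.36,.276,.29,37))"
```

```text
t 1.3 tcp [ 0.4737 -0.1937  0.2913] q7 -0.29 open 0.0919 F [-0.4 -0.2 -0.3] tilt [0.002 0.002]
(0.5, 0.1, 0.29, 10) [ 0.2777 -0.0992  0.002 ] roll -34.8
(0.36, 0.276, 0.29, 37) [ 0.3789 -0.3001  0.002 ] roll -61.8
```

Scaled: -62 degrees is -0.6889.

apply_moves([
  {"jaw": 1,"tx": 0.05,"ty": -0.018,"tz": 0.002,"roll": -0.0889},
  {"jaw": 1,"tx": 0.1,"ty": -0.036,"tz": 0.002,"roll": -0.1667},
  {"jaw": 1,"tx": 0.15,"ty": -0.054,"tz": 0.002,"roll": -0.2444},
  {"jaw": 1,"tx": 0.2,"ty": -0.072,"tz": 0.002,"roll": -0.3111},
  {"jaw": 1,"tx": 0.25,"ty": -0.09,"tz": 0.002,"roll": -0.3889},
  {"jaw": 1,"tx": 0.28,"ty": -0.12,"tz": 0.002,"roll": -0.4667},
  {"jaw": 1,"tx": 0.379,"ty": -0.3,"tz": 0.002,"roll": -0.6889},
  {"jaw": 1,"tx": 0.379,"ty": -0.3,"tz": 0.002,"roll": -0.6889},
  {"jaw": 1,"tx": 0.379,"ty": -0.3,"tz": 0.002,"roll": -0.6889},
  {"jaw": 1,"tx": 0.379,"ty": -0.3,"tz": 0.002,"roll": -0.6889},
  {"jaw": 1,"tx": 0.379,"ty": -0.3,"tz": 0.002,"roll": -0.6889},
  {"jaw": 1,"tx": 0.379,"ty": -0.3,"tz": 0.002,"roll": -0.6889},
])

```text
clock: 2.5
eef_pos: [0.3599, 0.2718, 0.2888]
ee_rot: [[-0.602, 0.799, 0.0], [0.799, 0.602, -0.001], [-0.001, 0.0, -1.0]]
ft_force: [-0.2, 0.9, 0.6]
opening: 0.092
gripper_force: 0.0
```

```bash
python3 -c "
from h import *
go((.358,.276,.29,37),(.358,.276,.097,37))"
```

```text
t 2.5 tcp [0.3599 0.2718 0.2888] q7 -0.27 open 0.092 F [-0.2  0.9  0.6] tilt [ 0.    -0.001]
(0.358, 0.276, 0.29, 37) [ 0.0045  0.001  -0.0012] roll -0.0
(0.358, 0.276, 0.097, 37) [0.0047 0.001  0.1918] roll -0.0
```

apply_moves([
  {"jaw": 1,"tx": 0.004,"ty": 0.001,"tz": 0.03},
  {"jaw": 1,"tx": 0.004,"ty": 0.001,"tz": 0.065},
  {"jaw": 1,"tx": 0.004,"ty": 0.001,"tz": 0.1},
  {"jaw": 1,"tx": 0.004,"ty": 0.001,"tz": 0.13},
  {"jaw": 1,"tx": 0.004,"ty": 0.001,"tz": 0.155},
  {"jaw": 1,"tx": 0.004,"ty": 0.001,"tz": 0.175},
  {"jaw": 1,"tx": 0.004,"ty": 0.001,"tz": 0.186},
  {"jaw": 1,"tx": 0.004,"ty": 0.001,"tz": 0.19},
  {"jaw": 1,"tx": 0.004,"ty": 0.001,"tz": 0.191},
  {"jaw": 1,"tx": 0.004,"ty": 0.001,"tz": 0.191},
])

```text
validation failed for argument at $.pl...
```

```bash
python3 -c "
from h import *
go((.358,.276,.097,37)); s=snapshot('top');save(s,'top1.png'); e=snapshot('side')
a=s['img'][230:400,60:260,::-1];b=e['img'][220:390,300:500,::-1]
cv2.imwrite('pics/g1.png',cv2.resize(np.hstack([a,b]),None,fx=2,fy=2))"
```

```text
t 2.5 tcp [0.3599 0.2718 0.2888] q7 -0.27 open 0.092 F [-0.2  0.9  0.6] tilt [ 0.    -0.001]
(0.358, 0.276, 0.097, 37) [0.0047 0.001  0.1918] roll -0.0
```

View pics/g1.png

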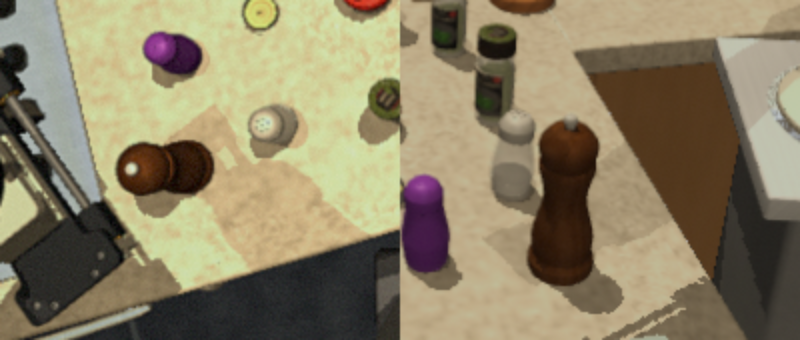

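The move was refused, presumably because the rows lacked "roll". The crop shows the mill untouched at top(132,315), with the gripper high at about (95,365). I'll check that against the TCP's projection.

```bash
python3 -c "
from h import *
s=snapshot('top');e=snapshot('side')
p=[state()['eef_pos'],[.36,.272,.4]]
print(proj(s,p),proj(e,p)); t=s['img'][200:480,0:300,::-1]; b=e['img'][80:360,280:580,::-1]
cv2.imwrite('pics/g2.png',cv2.resize(np.hstack([t,b]),None,fx=1.33,fy=1.33))"
```

```text
[[ 95.89140085 313.69248283]
 [ 55.90896354 318.20473842]] [[389.66495019 202.54529207]
 [398.4702142  131.25767594]]
```

View pics/g2.png

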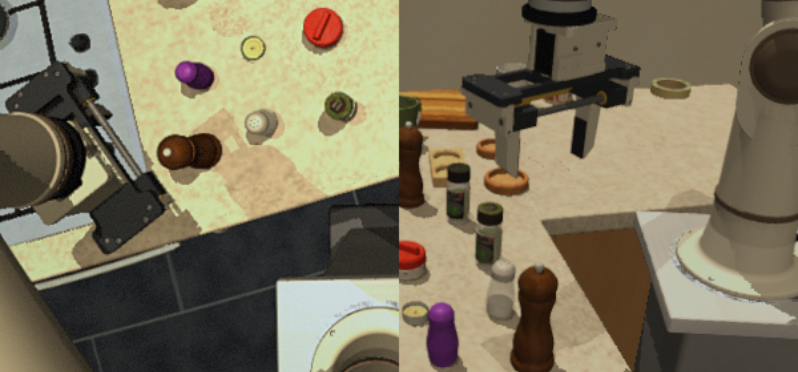

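The fingertips' midpoint in the side view (about (392,200)) matches the projected TCP at (390,203), so the calibration holds. Descending.

apply_moves([
  {"jaw": 1,"tx": 0.004,"ty": 0.001,"tz": 0.03,"roll": 0},
  {"jaw": 1,"tx": 0.004,"ty": 0.001,"tz": 0.065,"roll": 0},
  {"jaw": 1,"tx": 0.004,"ty": 0.001,"tz": 0.1,"roll": 0},
  {"jaw": 1,"tx": 0.004,"ty": 0.001,"tz": 0.13,"roll": 0},
  {"jaw": 1,"tx": 0.004,"ty": 0.001,"tz": 0.155,"roll": 0},
  {"jaw": 1,"tx": 0.004,"ty": 0.001,"tz": 0.175,"roll": 0},
  {"jaw": 1,"tx": 0.004,"ty": 0.001,"tz": 0.186,"roll": 0},
  {"jaw": 1,"tx": 0.004,"ty": 0.001,"tz": 0.19,"roll": 0},
  {"jaw": 1,"tx": 0.004,"ty": 0.001,"tz": 0.191,"roll": 0},
  {"jaw": 1,"tx": 0.004,"ty": 0.001,"tz": 0.191,"roll": 0},
])

```text
clock: 3.7
eef_pos: [0.3604, 0.2745, 0.0984]
ee_rot: [[-0.597, 0.802, 0.001], [0.802, 0.597, 0.001], [-0.0, 0.001, -1.0]]
ft_force: [-0.4, 0.1, -0.7]
opening: 0.0921
gripper_force: 0.0
```

apply_moves([
  {"jaw": 0,"tx": 0.002,"ty": -0.001,"tz": 0,"roll": 0},
  {"jaw": 0,"tx": 0.002,"ty": -0.001,"tz": 0,"roll": 0},
  {"jaw": 0,"tx": 0.002,"ty": -0.001,"tz": 0,"roll": 0},
  {"jaw": 0,"tx": 0.002,"ty": -0.001,"tz": 0,"roll": 0},
  {"jaw": 0,"tx": 0.002,"ty": -0.001,"tz": 0,"roll": 0},
  {"jaw": 0,"tx": 0.002,"ty": -0.001,"tz": 0,"roll": 0},
  {"jaw": 0,"tx": 0.002,"ty": -0.001,"tz": 0,"roll": 0},
  {"jaw": 0,"tx": 0.002,"ty": -0.001,"tz": 0,"roll": 0},
  {"jaw": 0,"tx": 0.002,"ty": -0.001,"tz": 0,"roll": 0},
  {"jaw": 0,"tx": 0.002,"ty": -0.001,"tz": 0,"roll": 0},
], force=25)

```text
clock: 4.7
eef_pos: [0.3577, 0.2752, 0.0977]
ee_rot: [[-0.598, 0.802, 0.0], [0.802, 0.598, -0.0], [-0.0, -0.0, -1.0]]
ft_force: [-0.9, -0.7, 1.8]
opening: 0.048
gripper_force: 24.8
```

```bash
python3 -c "
from h import *
go((.36,.276,.28,37),(.49,.1,.28,10),(.47,-.15,.28,-20))"
```

```text
t 4.7 tcp [0.3577 0.2752 0.0977] q7 -0.62 open 0.048 F [-0.9 -0.7  1.8] tilt [ 0. -0.]
(0.36, 0.276, 0.28, 37) [-0.0008  0.0023 -0.1823] roll -0.3
(0.49, 0.1, 0.28, 10) [-0.2196  0.0013 -0.1822] roll 26.7
(0.47, -0.15, 0.28, -20) [-0.4081 -0.1642 -0.1822] roll 56.7
```

Scaled: 27 degrees is 0.3.

apply_moves([
  {"jaw": 0,"tx": 0,"ty": 0,"tz": -0.02,"roll": 0},
  {"jaw": 0,"tx": 0,"ty": 0,"tz": -0.055,"roll": 0},
  {"jaw": 0,"tx": 0,"ty": 0,"tz": -0.095,"roll": 0},
  {"jaw": 0,"tx": 0,"ty": 0,"tz": -0.135,"roll": 0},
  {"jaw": 0,"tx": -0.015,"ty": 0,"tz": -0.17,"roll": 0.0333},
  {"jaw": 0,"tx": -0.045,"ty": 0,"tz": -0.182,"roll": 0.0778},
  {"jaw": 0,"tx": -0.085,"ty": 0,"tz": -0.182,"roll": 0.1333},
  {"jaw": 0,"tx": -0.125,"ty": 0,"tz": -0.182,"roll": 0.1889},
  {"jaw": 0,"tx": -0.165,"ty": 0,"tz": -0.182,"roll": 0.2444},
  {"jaw": 0,"tx": -0.2,"ty": 0,"tz": -0.182,"roll": 0.2889},
  {"jaw": 0,"tx": -0.22,"ty": 0.001,"tz": -0.182,"roll": 0.3},
  {"jaw": 0,"tx": -0.22,"ty": 0.001,"tz": -0.182,"roll": 0.3},
])

```text
clock: 5.9
eef_pos: [0.4914, 0.0968, 0.2791]
ee_rot: [[-0.165, 0.986, -0.001], [0.986, 0.165, 0.0], [0.0, -0.001, -1.0]]
ft_force: [0.1, -0.2, -2.1]
opening: 0.0476
gripper_force: 24.8
```

```bash
python3 -c "
from h import *
go((.47,-.13,.28,-17),(.385,-.238,.28,-31))"
```

```text
t 5.9 tcp [0.4914 0.0968 0.2791] q7 -0.35 open 0.0476 F [ 0.1 -0.2 -2.1] tilt [-0.001  0.   ]
(0.47, -0.13, 0.28, -17) [-0.2202 -0.0585 -0.0009] roll 26.5
(0.385, -0.238, 0.28, -31) [-0.3127 -0.1601 -0.0009] roll 40.5
```

Scaled: 40 degrees is 0.4444.

apply_moves([
  {"jaw": 0,"tx": -0.02,"ty": -0.005,"tz": 0,"roll": 0.0333},
  {"jaw": 0,"tx": -0.06,"ty": -0.015,"tz": 0,"roll": 0.0889},
  {"jaw": 0,"tx": -0.1,"ty": -0.026,"tz": 0,"roll": 0.1444},
  {"jaw": 0,"tx": -0.14,"ty": -0.036,"tz": 0,"roll": 0.2},
  {"jaw": 0,"tx": -0.18,"ty": -0.047,"tz": 0,"roll": 0.2556},
  {"jaw": 0,"tx": -0.22,"ty": -0.065,"tz": 0,"roll": 0.3111},
  {"jaw": 0,"tx": -0.25,"ty": -0.09,"tz": 0,"roll": 0.3556},
  {"jaw": 0,"tx": -0.275,"ty": -0.115,"tz": 0,"roll": 0.4},
  {"jaw": 0,"tx": -0.297,"ty": -0.14,"tz": 0,"roll": 0.4333},
  {"jaw": 0,"tx": -0.31,"ty": -0.157,"tz": 0,"roll": 0.4444},
  {"jaw": 0,"tx": -0.313,"ty": -0.16,"tz": 0,"roll": 0.4444},
  {"jaw": 0,"tx": -0.313,"ty": -0.16,"tz": 0,"roll": 0.4444},
])

```text
clock: 7.1
eef_pos: [0.3853, -0.235, 0.2796]
ee_rot: [[0.503, 0.864, 0.0], [0.864, -0.503, 0.0], [0.0, -0.0, -1.0]]
ft_force: [-0.1, 0.4, -2.0]
opening: 0.0478
gripper_force: 24.8
```

```bash
python3 -c "
from h import *
go((.385,-.238,.106,-31))"
```

```text
t 7.1 tcp [ 0.3853 -0.235   0.2796] q7 -0.12 open 0.0478 F [-0.1  0.4 -2. ] tilt [0. 0.]
(0.385, -0.238, 0.106, -31) [-0.0028  0.0013  0.1736] roll 0.8
```

apply_moves([
  {"jaw": 0,"tx": -0.003,"ty": 0.001,"tz": 0.02,"roll": 0},
  {"jaw": 0,"tx": -0.003,"ty": 0.001,"tz": 0.05,"roll": 0},
  {"jaw": 0,"tx": -0.003,"ty": 0.001,"tz": 0.08,"roll": 0},
  {"jaw": 0,"tx": -0.003,"ty": 0.001,"tz": 0.11,"roll": 0},
  {"jaw": 0,"tx": -0.003,"ty": 0.001,"tz": 0.135,"roll": 0},
  {"jaw": 0,"tx": -0.003,"ty": 0.001,"tz": 0.152,"roll": 0},
  {"jaw": 0,"tx": -0.003,"ty": 0.001,"tz": 0.16,"roll": 0},
  {"jaw": 0,"tx": -0.003,"ty": 0.001,"tz": 0.165,"roll": 0},
  {"jaw": 0,"tx": -0.003,"ty": 0.001,"tz": 0.168,"roll": 0},
  {"jaw": 0,"tx": -0.003,"ty": 0.001,"tz": 0.17,"roll": 0},
  {"jaw": 0,"tx": -0.003,"ty": 0.001,"tz": 0.171,"roll": 0},
  {"jaw": 0,"tx": -0.003,"ty": 0.001,"tz": 0.171,"roll": 0},
])

```text
clock: 8.3
eef_pos: [0.3857, -0.2393, 0.1094]
ee_rot: [[0.504, 0.864, 0.002], [0.864, -0.504, -0.001], [0.001, 0.003, -1.0]]
ft_force: [1.3, 0.7, -0.8]
opening: 0.0482
gripper_force: 24.7
```

```bash
python3 -c "
from h import *
go((.385,-.238,.106,-31))
t=snapshot('top');e=snapshot('side')
cv2.imwrite('pics/g3.png',np.hstack([cv2.resize(x['img'][b:b+150,a:a+130,::-1],None,fx=3,fy=3) for x,a,b in((t,340,220),(e,290,120))]))"
```

```text
t 8.3 tcp [ 0.3857 -0.2393  0.1094] q7 -0.37 open 0.0482 F [ 1.3  0.7 -0.8] tilt [ 0.002 -0.001]
(0.385, -0.238, 0.106, -31) [ 0.0007 -0.0013  0.0034] roll 0.7
```

View pics/g3.png

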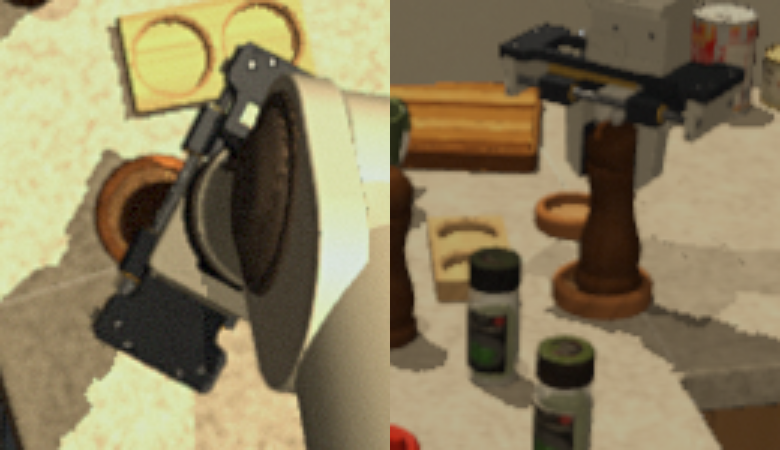

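The mill's foot sits inside the wide stand's ring (side view about (605,285) in the crop). I'll lower the last few mm and release.

apply_moves([
  {"jaw": 0,"tx": 0,"ty": -0.001,"tz": 0.001,"roll": 0},
  {"jaw": 0,"tx": 0,"ty": -0.001,"tz": 0.002,"roll": 0},
  {"jaw": 0,"tx": 0,"ty": -0.001,"tz": 0.003,"roll": 0},
  {"jaw": 0,"tx": 0,"ty": -0.001,"tz": 0.003,"roll": 0},
  {"jaw": 0.75,"tx": 0,"ty": -0.001,"tz": 0.003,"roll": 0},
  {"jaw": 0.75,"tx": 0,"ty": -0.001,"tz": 0.003,"roll": 0},
  {"jaw": 0.75,"tx": 0,"ty": -0.001,"tz": 0.003,"roll": 0},
  {"jaw": 0.75,"tx": 0,"ty": -0.001,"tz": 0.003,"roll": 0},
  {"jaw": 0.75,"tx": 0,"ty": -0.001,"tz": 0.003,"roll": 0},
  {"jaw": 0.75,"tx": 0,"ty": -0.001,"tz": -0.005,"roll": 0},
  {"jaw": 0.75,"tx": 0,"ty": -0.001,"tz": -0.02,"roll": 0},
  {"jaw": 0.75,"tx": 0,"ty": -0.001,"tz": -0.045,"roll": 0},
])

```text
clock: 9.6
eef_pos: [0.3826, -0.2378, 0.1537]
ee_rot: [[0.504, 0.864, -0.002], [0.864, -0.504, 0.002], [0.001, -0.003, -1.0]]
ft_force: [-0.7, -0.2, 0.4]
opening: 0.0687
gripper_force: 0.0
```

```bash
python3 -c "
from h import *
go((.385,-.238,.28,-31),(.47,-.13,.28,-17),(.5,.05,.28,5),(.397,.169,.2,23))"
```

```text
t 9.6 tcp [ 0.3826 -0.2378  0.1537] q7 -0.29 open 0.0687 F [-0.7 -0.2  0.4] tilt [-0.002  0.002]
(0.385, -0.238, 0.28, -31) [ 0.0012  0.0018 -0.1263] roll 0.7
(0.47, -0.13, 0.28, -17) [ 0.1373  0.0208 -0.1263] roll -13.3
(0.5, 0.05, 0.28, 5) [ 0.3079 -0.0441 -0.126 ] roll -35.3
(0.397, 0.169, 0.2, 23) [ 0.3587 -0.1928 -0.0455] roll -53.3
```

Scaled: -53 degrees is -0.5889.

apply_moves([
  {"jaw": 0.75,"tx": 0.001,"ty": 0.001,"tz": -0.045,"roll": 0},
  {"jaw": 0.75,"tx": 0.02,"ty": 0.003,"tz": -0.085,"roll": -0.0222},
  {"jaw": 0.75,"tx": 0.05,"ty": 0.008,"tz": -0.12,"roll": -0.0556},
  {"jaw": 0.75,"tx": 0.095,"ty": 0.015,"tz": -0.126,"roll": -0.1},
  {"jaw": 0.75,"tx": 0.14,"ty": 0.02,"tz": -0.126,"roll": -0.1556},
  {"jaw": 0.75,"tx": 0.185,"ty": 0.005,"tz": -0.126,"roll": -0.2222},
  {"jaw": 0.75,"tx": 0.23,"ty": -0.012,"tz": -0.126,"roll": -0.2889},
  {"jaw": 0.75,"tx": 0.275,"ty": -0.03,"tz": -0.126,"roll": -0.3556},
  {"jaw": 0.75,"tx": 0.31,"ty": -0.055,"tz": -0.126,"roll": -0.4111},
  {"jaw": 0.75,"tx": 0.34,"ty": -0.12,"tz": -0.11,"roll": -0.5},
  {"jaw": 0.75,"tx": 0.358,"ty": -0.19,"tz": -0.08,"roll": -0.5889},
  {"jaw": 0.75,"tx": 0.358,"ty": -0.193,"tz": -0.06,"roll": -0.5889},
])

```text
clock: 10.8
eef_pos: [0.4042, 0.1628, 0.2226]
ee_rot: [[-0.391, 0.92, 0.003], [0.92, 0.391, 0.001], [-0.001, 0.003, -1.0]]
ft_force: [1.2, -0.6, -1.1]
opening: 0.0689
gripper_force: 0.0
```

```bash
python3 -c "
from h import *
go((.397,.169,.053,23))"
```

```text
t 10.8 tcp [0.4042 0.1628 0.2226] q7 -0.31 open 0.0689 F [ 1.2 -0.6 -1.1] tilt [0.003 0.001]
(0.397, 0.169, 0.053, 23) [ 0.0087 -0.0048  0.1696] roll 0.0
```

apply_moves([
  {"jaw": 0.75,"tx": 0,"ty": 0,"tz": 0.03,"roll": 0},
  {"jaw": 0.75,"tx": 0,"ty": 0,"tz": 0.05,"roll": 0},
  {"jaw": 0.75,"tx": 0,"ty": 0,"tz": 0.07,"roll": 0},
  {"jaw": 0.75,"tx": 0,"ty": 0,"tz": 0.08,"roll": 0},
  {"jaw": 0.75,"tx": 0,"ty": 0,"tz": 0.08,"roll": 0},
  {"jaw": 0.75,"tx": 0,"ty": 0,"tz": 0.08,"roll": 0},
  {"jaw": 0.75,"tx": 0,"ty": 0,"tz": 0.08,"roll": 0},
])

```text
clock: 11.5
eef_pos: [0.4057, 0.1605, 0.1426]
ee_rot: [[-0.386, 0.923, 0.002], [0.923, 0.386, 0.0], [-0.0, 0.002, -1.0]]
ft_force: [-0.4, -0.6, -0.0]
opening: 0.0689
gripper_force: 0.0
```

```bash
python3 -c "
from h import *
go((.397,.169,.053,23))"
```

```text
t 11.5 tcp [0.4057 0.1605 0.1426] q7 -0.47 open 0.0689 F [-0.4 -0.6 -0. ] tilt [0.002 0.   ]
(0.397, 0.169, 0.053, 23) [ 0.0112 -0.0049  0.0896] roll -0.3
```

apply_moves([
  {"jaw": 0.75,"tx": 0.006,"ty": -0.003,"tz": 0.01,"roll": 0},
  {"jaw": 0.75,"tx": 0.011,"ty": -0.005,"tz": 0.02,"roll": 0},
  {"jaw": 0.75,"tx": 0.011,"ty": -0.005,"tz": 0.04,"roll": 0},
  {"jaw": 0.75,"tx": 0.011,"ty": -0.005,"tz": 0.06,"roll": 0},
  {"jaw": 0.75,"tx": 0.011,"ty": -0.005,"tz": 0.075,"roll": 0},
  {"jaw": 0.75,"tx": 0.011,"ty": -0.005,"tz": 0.084,"roll": 0},
  {"jaw": 0.75,"tx": 0.011,"ty": -0.005,"tz": 0.088,"roll": 0},
  {"jaw": 0.75,"tx": 0.011,"ty": -0.005,"tz": 0.089,"roll": 0},
  {"jaw": 0.75,"tx": 0.011,"ty": -0.005,"tz": 0.089,"roll": 0},
  {"jaw": 0.75,"tx": 0.011,"ty": -0.005,"tz": 0.089,"roll": 0},
])

```text
clock: 12.5
eef_pos: [0.3966, 0.1686, 0.0532]
ee_rot: [[-0.386, 0.923, 0.001], [0.923, 0.386, 0.0], [-0.0, 0.001, -1.0]]
ft_force: [0.1, -1.0, 0.8]
opening: 0.0688
gripper_force: 0.0
```

apply_moves([
  {"jaw": 0,"tx": 0,"ty": 0,"tz": 0,"roll": 0},
  {"jaw": 0,"tx": 0,"ty": 0,"tz": 0,"roll": 0},
  {"jaw": 0,"tx": 0,"ty": 0,"tz": 0,"roll": 0},
  {"jaw": 0,"tx": 0,"ty": 0,"tz": 0,"roll": 0},
  {"jaw": 0,"tx": 0,"ty": 0,"tz": 0,"roll": 0},
  {"jaw": 0,"tx": 0,"ty": 0,"tz": 0,"roll": 0},
  {"jaw": 0,"tx": 0,"ty": 0,"tz": 0,"roll": 0},
  {"jaw": 0,"tx": 0,"ty": 0,"tz": 0,"roll": 0},
], force=20)

```text
clock: 13.3
eef_pos: [0.3963, 0.1686, 0.0528]
ee_rot: [[-0.386, 0.922, 0.001], [0.922, 0.386, 0.0], [0.0, 0.001, -1.0]]
ft_force: [0.7, 0.2, 2.2]
opening: 0.0351
gripper_force: 18.8
```

```bash
python3 -c "
from h import *
go((.397,.169,.24,23),(.5,.0,.25,0))"
```

```text
t 13.3 tcp [0.3963 0.1686 0.0528] q7 -0.68 open 0.0351 F [0.7 0.2 2.2] tilt [0.001 0.   ]
(0.397, 0.169, 0.24, 23) [ 1.000e-04  9.000e-04 -1.872e-01] roll -0.3
(0.5, 0.0, 0.25, 0) [-0.1956  0.0307 -0.1972] roll 22.7
```

Scaled: 23 degrees is 0.2556.

apply_moves([
  {"jaw": 0,"tx": 0,"ty": 0,"tz": -0.015,"roll": 0},
  {"jaw": 0,"tx": 0,"ty": 0,"tz": -0.045,"roll": 0},
  {"jaw": 0,"tx": 0,"ty": 0,"tz": -0.085,"roll": 0},
  {"jaw": 0,"tx": 0,"ty": 0,"tz": -0.125,"roll": 0},
  {"jaw": 0,"tx": -0.01,"ty": 0.001,"tz": -0.16,"roll": 0.0222},
  {"jaw": 0,"tx": -0.03,"ty": 0.005,"tz": -0.185,"roll": 0.0556},
  {"jaw": 0,"tx": -0.065,"ty": 0.01,"tz": -0.197,"roll": 0.1},
  {"jaw": 0,"tx": -0.105,"ty": 0.016,"tz": -0.197,"roll": 0.1444},
  {"jaw": 0,"tx": -0.145,"ty": 0.023,"tz": -0.197,"roll": 0.2},
  {"jaw": 0,"tx": -0.18,"ty": 0.029,"tz": -0.197,"roll": 0.2444},
  {"jaw": 0,"tx": -0.196,"ty": 0.031,"tz": -0.197,"roll": 0.2556},
  {"jaw": 0,"tx": -0.196,"ty": 0.031,"tz": -0.197,"roll": 0.2556},
])

```text
clock: 14.5
eef_pos: [0.5004, -0.0026, 0.2489]
ee_rot: [[0.009, 1.0, -0.002], [1.0, -0.009, 0.001], [0.001, -0.002, -1.0]]
ft_force: [-1.1, 1.1, -2.0]
opening: 0.0339
gripper_force: 19.2
```

```bash
python3 -c "
from h import *
go((.49,-.24,.25,-26),(.4126,-.3857,.25,-43))"
```

```text
t 14.5 tcp [ 0.5004 -0.0026  0.2489] q7 -0.34 open 0.0339 F [-1.1  1.1 -2. ] tilt [-0.002  0.001]
(0.49, -0.24, 0.25, -26) [-0.2375 -0.0084 -0.0013] roll 25.5
(0.4126, -0.3857, 0.25, -43) [-0.3839 -0.0845 -0.0012] roll 42.5
```

Scaled: 42 degrees is 0.4667.

apply_moves([
  {"jaw": 0,"tx": -0.02,"ty": 0,"tz": 0,"roll": 0.0333},
  {"jaw": 0,"tx": -0.06,"ty": -0.001,"tz": 0,"roll": 0.0778},
  {"jaw": 0,"tx": -0.1,"ty": -0.003,"tz": 0,"roll": 0.1222},
  {"jaw": 0,"tx": -0.14,"ty": -0.005,"tz": 0,"roll": 0.1667},
  {"jaw": 0,"tx": -0.18,"ty": -0.006,"tz": 0,"roll": 0.2111},
  {"jaw": 0,"tx": -0.22,"ty": -0.008,"tz": 0,"roll": 0.2667},
  {"jaw": 0,"tx": -0.26,"ty": -0.02,"tz": 0,"roll": 0.3111},
  {"jaw": 0,"tx": -0.295,"ty": -0.038,"tz": 0,"roll": 0.3556},
  {"jaw": 0,"tx": -0.33,"ty": -0.057,"tz": 0,"roll": 0.4},
  {"jaw": 0,"tx": -0.36,"ty": -0.072,"tz": 0,"roll": 0.4444},
  {"jaw": 0,"tx": -0.38,"ty": -0.083,"tz": 0,"roll": 0.4667},
  {"jaw": 0,"tx": -0.384,"ty": -0.084,"tz": 0,"roll": 0.4667},
])

```text
clock: 15.7
eef_pos: [0.4121, -0.3861, 0.2494]
ee_rot: [[0.676, 0.737, -0.001], [0.737, -0.676, -0.0], [-0.001, -0.001, -1.0]]
ft_force: [-0.1, 0.7, -0.9]
opening: 0.0342
gripper_force: 19.2
```

```bash
python3 -c "
from h import *
go((.4126,-.3857,.061,-43))"
```

```text
t 15.7 tcp [ 0.4121 -0.3861  0.2494] q7 -0.27 open 0.0342 F [-0.1  0.7 -0.9] tilt [-0.001 -0.   ]
(0.4126, -0.3857, 0.061, -43) [0.0008 0.0002 0.1884] roll 0.5
```

apply_moves([
  {"jaw": 0,"tx": 0.001,"ty": 0,"tz": 0.02,"roll": 0},
  {"jaw": 0,"tx": 0.001,"ty": 0,"tz": 0.05,"roll": 0},
  {"jaw": 0,"tx": 0.001,"ty": 0,"tz": 0.08,"roll": 0},
  {"jaw": 0,"tx": 0.001,"ty": 0,"tz": 0.11,"roll": 0},
  {"jaw": 0,"tx": 0.001,"ty": 0,"tz": 0.135,"roll": 0},
  {"jaw": 0,"tx": 0.001,"ty": 0,"tz": 0.155,"roll": 0},
  {"jaw": 0,"tx": 0.001,"ty": 0,"tz": 0.167,"roll": 0},
  {"jaw": 0,"tx": 0.001,"ty": 0,"tz": 0.175,"roll": 0},
  {"jaw": 0,"tx": 0.001,"ty": 0,"tz": 0.18,"roll": 0},
  {"jaw": 0,"tx": 0.001,"ty": 0,"tz": 0.184,"roll": 0},
  {"jaw": 0,"tx": 0.001,"ty": 0,"tz": 0.184,"roll": 0},
  {"jaw": 0,"tx": 0.001,"ty": 0,"tz": 0.184,"roll": 0},
])

```text
clock: 16.9
eef_pos: [0.4154, -0.3836, 0.0662]
ee_rot: [[0.673, 0.74, 0.001], [0.74, -0.673, -0.001], [-0.0, 0.001, -1.0]]
ft_force: [-0.2, -0.7, -0.1]
opening: 0.0343
gripper_force: 19.2
```

```bash
python3 -c "
from h import *
go((.4126,-.3857,.061,-43))
t=snapshot('top');e=snapshot('side')
cv2.imwrite('pics/g4.png',np.hstack([cv2.resize(x['img'][b:b+150,a:a+130,::-1],None,fx=3,fy=3) for x,a,b in((t,360,200),(e,290,110))]))"
```

```text
t 16.9 tcp [ 0.4154 -0.3836  0.0662] q7 -0.43 open 0.0343 F [-0.2 -0.7 -0.1] tilt [ 0.001 -0.001]
(0.4126, -0.3857, 0.061, -43) [-0.0034 -0.0006  0.0052] roll 0.7
```

View pics/g4.png

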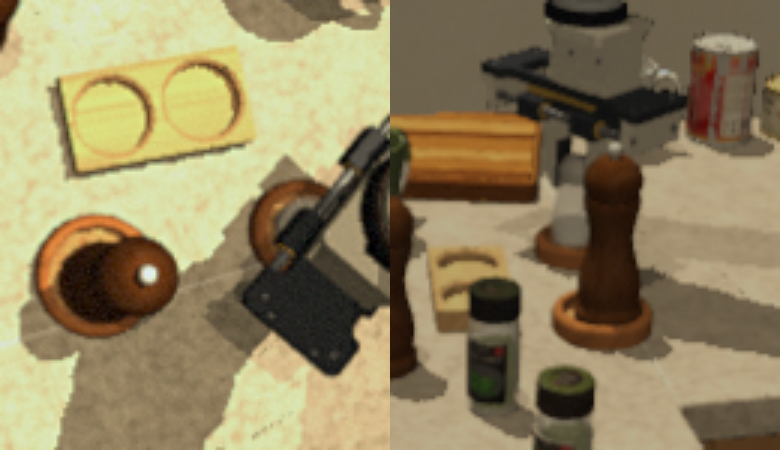

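The mill stands upright in its stand, with its ball at top(409.3,291.3). The shaker is over the small well, so I'll lower and release it.

apply_moves([
  {"jaw": 0,"tx": -0.002,"ty": 0,"tz": 0.001,"roll": 0},
  {"jaw": 0,"tx": -0.003,"ty": 0,"tz": 0.003,"roll": 0},
  {"jaw": 0,"tx": -0.003,"ty": 0,"tz": 0.005,"roll": 0},
  {"jaw": 0,"tx": -0.003,"ty": 0,"tz": 0.006,"roll": 0},
  {"jaw": 0,"tx": -0.003,"ty": 0,"tz": 0.006,"roll": 0},
  {"jaw": 0.7,"tx": -0.003,"ty": 0,"tz": 0.006,"roll": 0},
  {"jaw": 0.7,"tx": -0.003,"ty": 0,"tz": 0.006,"roll": 0},
  {"jaw": 0.7,"tx": -0.003,"ty": 0,"tz": 0.006,"roll": 0},
  {"jaw": 0.7,"tx": -0.003,"ty": 0,"tz": 0.006,"roll": 0},
  {"jaw": 0.7,"tx": -0.003,"ty": 0,"tz": 0,"roll": 0},
  {"jaw": 0.7,"tx": -0.003,"ty": 0,"tz": -0.02,"roll": 0},
  {"jaw": 0.7,"tx": -0.003,"ty": 0,"tz": -0.055,"roll": 0},
])

```text
clock: 18.2
eef_pos: [0.4114, -0.3842, 0.1194]
ee_rot: [[0.673, 0.74, -0.003], [0.74, -0.673, 0.004], [0.001, -0.005, -1.0]]
ft_force: [-0.3, -0.9, -0.5]
opening: 0.0642
gripper_force: 0.0
```

```bash
python3 -c "
from h import *
t=np.load('top0.npy',allow_pickle=True).item()
print(plane(t,409.3,291.3,.163))
go((.4126,-.3857,.25,-43),(.49,-.24,.25,-26),(.472,-.093,.2,-11))"
```

```text
[ 0.38587275 -0.24138935  0.163     ]
t 18.2 tcp [ 0.4114 -0.3842  0.1194] q7 -0.38 open 0.0642 F [-0.3 -0.9 -0.5] tilt [-0.003  0.004]
(0.4126, -0.3857, 0.25, -43) [-0.0003  0.0012 -0.1306] roll 0.7
(0.49, -0.24, 0.25, -26) [ 0.1596 -0.0395 -0.1303] roll -16.3
(0.472, -0.093, 0.2, -11) [ 0.2562 -0.1515 -0.0797] roll -31.3
```

Scaled: 33 degrees is 0.3667.

apply_moves([
  {"jaw": 0.7,"tx": 0,"ty": 0,"tz": -0.05,"roll": 0},
  {"jaw": 0.7,"tx": 0.01,"ty": 0,"tz": -0.095,"roll": 0.0222},
  {"jaw": 0.7,"tx": 0.035,"ty": -0.007,"tz": -0.125,"roll": 0.0556},
  {"jaw": 0.7,"tx": 0.075,"ty": -0.018,"tz": -0.13,"roll": 0.0889},
  {"jaw": 0.7,"tx": 0.115,"ty": -0.028,"tz": -0.13,"roll": 0.1333},
  {"jaw": 0.7,"tx": 0.155,"ty": -0.039,"tz": -0.13,"roll": 0.1778},
  {"jaw": 0.7,"tx": 0.19,"ty": -0.075,"tz": -0.13,"roll": 0.2222},
  {"jaw": 0.7,"tx": 0.22,"ty": -0.11,"tz": -0.13,"roll": 0.2778},
  {"jaw": 0.7,"tx": 0.245,"ty": -0.14,"tz": -0.12,"roll": 0.3333},
  {"jaw": 0.7,"tx": 0.256,"ty": -0.151,"tz": -0.1,"roll": 0.3667},
  {"jaw": 0.7,"tx": 0.256,"ty": -0.151,"tz": -0.085,"roll": 0.3667},
  {"jaw": 0.7,"tx": 0.256,"ty": -0.151,"tz": -0.08,"roll": 0.3667},
])

```text
clock: 19.4
eef_pos: [0.4725, -0.0935, 0.1998]
ee_rot: [[0.967, 0.256, -0.002], [0.256, -0.967, 0.0], [-0.002, -0.001, -1.0]]
ft_force: [-0.4, -0.8, -0.1]
opening: 0.0646
gripper_force: 0.0
```

```bash
python3 -c "
from h import *
go((.472,-.0925,.059,-75))
t=snapshot('top')
cv2.imwrite('pics/g5.png',cv2.resize(t['img'][180:340,220:500,::-1],None,fx=2.8,fy=2.8))"
```

```text
t 19.4 tcp [ 0.4725 -0.0935  0.1998] q7 -1.39 open 0.0646 F [-0.4 -0.8 -0.1] tilt [-0.002  0.   ]
(0.472, -0.0925, 0.059, -75) [-0.     -0.0011  0.1408] roll -0.2
```

View pics/g5.png

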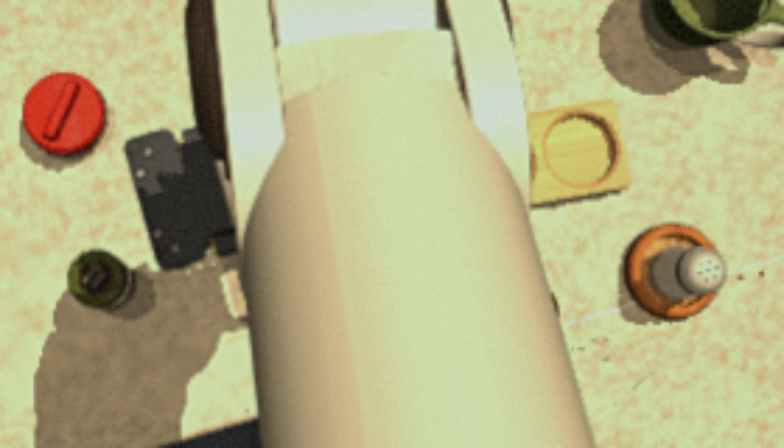

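The shaker is upright in its stand (cap at top(472.5,275.7)). Picking the right jar next.

apply_moves([
  {"jaw": 0.7,"tx": 0,"ty": -0.001,"tz": 0.02,"roll": 0},
  {"jaw": 0.7,"tx": 0,"ty": -0.001,"tz": 0.045,"roll": 0},
  {"jaw": 0.7,"tx": 0,"ty": -0.001,"tz": 0.07,"roll": 0},
  {"jaw": 0.7,"tx": 0,"ty": -0.001,"tz": 0.095,"roll": 0},
  {"jaw": 0.7,"tx": 0,"ty": -0.001,"tz": 0.117,"roll": 0},
  {"jaw": 0.7,"tx": 0,"ty": -0.001,"tz": 0.132,"roll": 0},
  {"jaw": 0.7,"tx": 0,"ty": -0.001,"tz": 0.14,"roll": 0},
  {"jaw": 0.7,"tx": 0,"ty": -0.001,"tz": 0.141,"roll": 0},
  {"jaw": 0.7,"tx": 0,"ty": -0.001,"tz": 0.141,"roll": 0},
])

```text
clock: 20.35
eef_pos: [0.4739, -0.0937, 0.0602]
ee_rot: [[0.967, 0.254, 0.001], [0.254, -0.967, -0.0], [0.001, 0.0, -1.0]]
ft_force: [1.0, 0.2, 0.7]
opening: 0.0645
gripper_force: 0.0
```

apply_moves([
  {"jaw": 0,"tx": 0,"ty": 0,"tz": 0,"roll": 0},
  {"jaw": 0,"tx": 0,"ty": 0,"tz": 0,"roll": 0},
  {"jaw": 0,"tx": 0,"ty": 0,"tz": 0,"roll": 0},
  {"jaw": 0,"tx": 0,"ty": 0,"tz": 0,"roll": 0},
  {"jaw": 0,"tx": 0,"ty": 0,"tz": 0,"roll": 0},
  {"jaw": 0,"tx": 0,"ty": 0,"tz": 0,"roll": 0},
  {"jaw": 0,"tx": 0,"ty": 0,"tz": 0,"roll": 0},
], force=20)

```text
clock: 21.05
eef_pos: [0.4737, -0.0935, 0.06]
ee_rot: [[0.967, 0.254, 0.001], [0.254, -0.967, -0.0], [0.001, 0.0, -1.0]]
ft_force: [-1.0, 0.2, 5.3]
opening: 0.0406
gripper_force: 19.9
```

```bash
python3 -c "
from h import *
t=np.load('top0.npy',allow_pickle=True).item()
print(plane(t,472.5,275.7,.097))
go((.472,-.0925,.26,-75),(.4988,-.2537,.26,-55))"
```

```text
[ 0.41262032 -0.38338517  0.097     ]
t 21.05 tcp [ 0.4737 -0.0935  0.06  ] q7 -1.58 open 0.0406 F [-1.   0.2  5.3] tilt [ 0.001 -0.   ]
(0.472, -0.0925, 0.26, -75) [-0.0012 -0.0013 -0.2   ] roll -0.3
(0.4988, -0.2537, 0.26, -55) [-0.0163  0.1614 -0.2   ] roll -20.3
```

Scaled: -20 degrees is -0.2222.

apply_moves([
  {"jaw": 0,"tx": 0,"ty": 0,"tz": -0.015,"roll": 0},
  {"jaw": 0,"tx": 0,"ty": 0,"tz": -0.045,"roll": 0},
  {"jaw": 0,"tx": 0,"ty": 0,"tz": -0.085,"roll": 0},
  {"jaw": 0,"tx": 0,"ty": 0,"tz": -0.125,"roll": 0},
  {"jaw": 0,"tx": 0,"ty": 0,"tz": -0.165,"roll": 0},
  {"jaw": 0,"tx": -0.001,"ty": 0.01,"tz": -0.19,"roll": -0.0222},
  {"jaw": 0,"tx": -0.004,"ty": 0.04,"tz": -0.2,"roll": -0.0667},
  {"jaw": 0,"tx": -0.008,"ty": 0.08,"tz": -0.2,"roll": -0.1222},
  {"jaw": 0,"tx": -0.012,"ty": 0.12,"tz": -0.2,"roll": -0.1778},
  {"jaw": 0,"tx": -0.015,"ty": 0.15,"tz": -0.2,"roll": -0.2111},
  {"jaw": 0,"tx": -0.016,"ty": 0.161,"tz": -0.2,"roll": -0.2222},
  {"jaw": 0,"tx": -0.016,"ty": 0.161,"tz": -0.2,"roll": -0.2222},
])

```text
clock: 22.25
eef_pos: [0.498, -0.2546, 0.2594]
ee_rot: [[0.824, 0.567, -0.001], [0.567, -0.824, 0.001], [0.0, -0.001, -1.0]]
ft_force: [0.4, -0.3, -1.3]
opening: 0.0407
gripper_force: 19.9
```

```bash
python3 -c "
from h import *
go((.4988,-.2537,.068,-55))"
```

```text
t 22.25 tcp [ 0.498  -0.2546  0.2594] q7 -0.77 open 0.0407 F [ 0.4 -0.3 -1.3] tilt [-0.001  0.001]
(0.4988, -0.2537, 0.068, -55) [ 1.100e-03 -1.000e-04  1.914e-01] roll -0.5
```

apply_moves([
  {"jaw": 0,"tx": 0.001,"ty": 0,"tz": 0.02,"roll": 0},
  {"jaw": 0,"tx": 0.001,"ty": 0,"tz": 0.05,"roll": 0},
  {"jaw": 0,"tx": 0.001,"ty": 0,"tz": 0.08,"roll": 0},
  {"jaw": 0,"tx": 0.001,"ty": 0,"tz": 0.11,"roll": 0},
  {"jaw": 0,"tx": 0.001,"ty": 0,"tz": 0.135,"roll": 0},
  {"jaw": 0,"tx": 0.001,"ty": 0,"tz": 0.153,"roll": 0},
  {"jaw": 0,"tx": 0.001,"ty": 0,"tz": 0.165,"roll": 0},
  {"jaw": 0,"tx": 0.001,"ty": 0,"tz": 0.173,"roll": 0},
  {"jaw": 0,"tx": 0.001,"ty": 0,"tz": 0.176,"roll": 0},
  {"jaw": 0,"tx": 0.001,"ty": 0,"tz": 0.176,"roll": 0},
  {"jaw": 0,"tx": 0.001,"ty": 0,"tz": 0.176,"roll": 0},
])

```text
clock: 23.35
eef_pos: [0.5002, -0.2529, 0.0845]
ee_rot: [[0.822, 0.569, 0.001], [0.569, -0.822, -0.001], [0.001, 0.001, -1.0]]
ft_force: [1.2, 0.3, -1.4]
opening: 0.0405
gripper_force: 19.9
```

```bash
python3 -c "
from h import *
go((.4988,-.2537,.068,-55))
t=snapshot('top');e=snapshot('side')
cv2.imwrite('pics/g6.png',np.hstack([cv2.resize(x['img'][b:b+150,a:a+130,::-1],None,fx=3,fy=3) for x,a,b in((t,350,170),(e,270,100))]))"
```

```text
t 23.35 tcp [ 0.5002 -0.2529  0.0845] q7 -0.93 open 0.0405 F [ 1.2  0.3 -1.4] tilt [ 0.001 -0.001]
(0.4988, -0.2537, 0.068, -55) [-0.0016 -0.0001  0.0165] roll -0.3
```

View pics/g6.png

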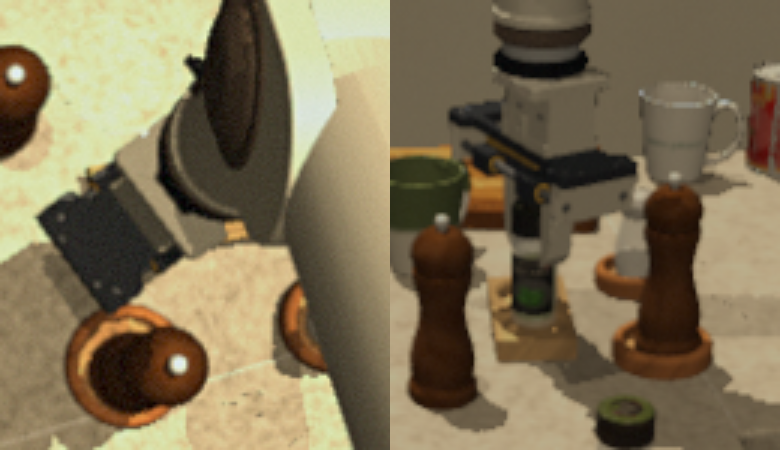

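The jar hangs over the near well (side crop (537,310)) and the body clears the mill. Lowering.

apply_moves([
  {"jaw": 0,"tx": -0.001,"ty": 0,"tz": 0.003,"roll": 0},
  {"jaw": 0,"tx": -0.001,"ty": 0,"tz": 0.006,"roll": 0},
  {"jaw": 0,"tx": -0.001,"ty": 0,"tz": 0.009,"roll": 0},
  {"jaw": 0,"tx": -0.001,"ty": 0,"tz": 0.012,"roll": 0},
  {"jaw": 0,"tx": -0.001,"ty": 0,"tz": 0.014,"roll": 0},
  {"jaw": 0,"tx": -0.001,"ty": 0,"tz": 0.0155,"roll": 0},
  {"jaw": 0,"tx": -0.001,"ty": 0,"tz": 0.0155,"roll": 0},
  {"jaw": 0,"tx": -0.001,"ty": 0,"tz": 0.0155,"roll": 0},
])

```text
clock: 24.25
eef_pos: [0.4988, -0.2533, 0.0682]
ee_rot: [[0.822, 0.569, 0.0], [0.569, -0.822, -0.0], [0.0, 0.0, -1.0]]
ft_force: [0.1, -0.2, -0.9]
opening: 0.0405
gripper_force: 19.9
```

apply_moves([
  {"jaw": 0.65,"tx": 0,"ty": 0,"tz": 0,"roll": 0},
  {"jaw": 0.65,"tx": 0,"ty": 0,"tz": 0,"roll": 0},
  {"jaw": 0.65,"tx": 0,"ty": 0,"tz": 0,"roll": 0},
  {"jaw": 0.65,"tx": 0,"ty": 0,"tz": 0,"roll": 0},
  {"jaw": 0.65,"tx": 0,"ty": 0,"tz": -0.01,"roll": 0},
  {"jaw": 0.65,"tx": 0,"ty": 0,"tz": -0.035,"roll": 0},
  {"jaw": 0.65,"tx": 0,"ty": 0,"tz": -0.075,"roll": 0},
  {"jaw": 0.65,"tx": 0,"ty": 0,"tz": -0.12,"roll": 0},
  {"jaw": 0.65,"tx": 0,"ty": 0,"tz": -0.16,"roll": 0},
  {"jaw": 0.65,"tx": 0,"ty": 0,"tz": -0.18,"roll": 0},
  {"jaw": 0.65,"tx": 0,"ty": 0,"tz": -0.18,"roll": 0},
])

```text
clock: 25.35
eef_pos: [0.501, -0.2539, 0.2527]
ee_rot: [[0.822, 0.57, 0.006], [0.57, -0.822, -0.004], [0.003, 0.007, -1.0]]
ft_force: [-0.2, -1.0, -0.4]
opening: 0.0598
gripper_force: 0.0
```

```bash
python3 -c "
from h import *
go((.49,-.1,.25,-11),(.418,.0427,.2,6))"
```

```text
t 25.35 tcp [ 0.501  -0.2539  0.2527] q7 -0.78 open 0.0598 F [-0.2 -1.  -0.4] tilt [ 0.006 -0.004]
(0.49, -0.1, 0.25, -11) [ 0.0786 -0.1328  0.002 ] roll -44.3
(0.418, 0.0427, 0.2, 6) [ 0.1005 -0.2914  0.051 ] roll -61.3
```

Scaled: -35 degrees is -0.3889.

apply_moves([
  {"jaw": 0.7,"tx": 0.015,"ty": -0.025,"tz": 0.002,"roll": -0.0444},
  {"jaw": 0.7,"tx": 0.035,"ty": -0.06,"tz": 0.002,"roll": -0.1111},
  {"jaw": 0.7,"tx": 0.055,"ty": -0.095,"tz": 0.002,"roll": -0.1889},
  {"jaw": 0.7,"tx": 0.079,"ty": -0.133,"tz": 0.002,"roll": -0.2667},
  {"jaw": 0.7,"tx": 0.086,"ty": -0.175,"tz": 0.002,"roll": -0.3333},
  {"jaw": 0.7,"tx": 0.092,"ty": -0.215,"tz": 0.01,"roll": -0.3889},
  {"jaw": 0.7,"tx": 0.097,"ty": -0.25,"tz": 0.025,"roll": -0.3889},
  {"jaw": 0.7,"tx": 0.1,"ty": -0.28,"tz": 0.04,"roll": -0.3889},
  {"jaw": 0.7,"tx": 0.1,"ty": -0.291,"tz": 0.05,"roll": -0.3889},
  {"jaw": 0.7,"tx": 0.1,"ty": -0.291,"tz": 0.05,"roll": -0.3889},
  {"jaw": 0.7,"tx": 0.1,"ty": -0.291,"tz": 0.05,"roll": -0.3889},
])

```text
clock: 26.45
eef_pos: [0.4152, 0.0425, 0.1981]
ee_rot: [[0.346, 0.938, -0.0], [0.938, -0.346, -0.0], [-0.0, -0.0, -1.0]]
ft_force: [1.4, -0.0, -1.0]
opening: 0.0639
gripper_force: 0.0
```

```bash
python3 -c "
from h import *
go((.418,.0427,.059,-20))"
```

```text
t 26.45 tcp [0.4152 0.0425 0.1981] q7 -0.72 open 0.0639 F [ 1.4 -0.  -1. ] tilt [-0. -0.]
(0.418, 0.0427, 0.059, -20) [0.0012 0.0026 0.1391] roll -0.3
```

apply_moves([
  {"jaw": 0.75,"tx": 0.001,"ty": 0.002,"tz": 0.02,"roll": 0},
  {"jaw": 0.75,"tx": 0.001,"ty": 0.002,"tz": 0.045,"roll": 0},
  {"jaw": 0.75,"tx": 0.001,"ty": 0.002,"tz": 0.07,"roll": 0},
  {"jaw": 0.75,"tx": 0.001,"ty": 0.002,"tz": 0.095,"roll": 0},
  {"jaw": 0.75,"tx": 0.001,"ty": 0.002,"tz": 0.117,"roll": 0},
  {"jaw": 0.75,"tx": 0.001,"ty": 0.002,"tz": 0.131,"roll": 0},
  {"jaw": 0.75,"tx": 0.001,"ty": 0.002,"tz": 0.138,"roll": 0},
  {"jaw": 0.75,"tx": 0.001,"ty": 0.002,"tz": 0.139,"roll": 0},
  {"jaw": 0.75,"tx": 0.001,"ty": 0.002,"tz": 0.139,"roll": 0},
])

```text
clock: 27.35
eef_pos: [0.4182, 0.0428, 0.0596]
ee_rot: [[0.348, 0.938, 0.001], [0.938, -0.348, 0.0], [0.0, 0.001, -1.0]]
ft_force: [-0.4, 0.4, 1.4]
opening: 0.0685
gripper_force: 0.0
```

apply_moves([
  {"jaw": 0,"tx": 0,"ty": 0,"tz": 0,"roll": 0},
  {"jaw": 0,"tx": 0,"ty": 0,"tz": 0,"roll": 0},
  {"jaw": 0,"tx": 0,"ty": 0,"tz": 0,"roll": 0},
  {"jaw": 0,"tx": 0,"ty": 0,"tz": 0,"roll": 0},
  {"jaw": 0,"tx": 0,"ty": 0,"tz": 0,"roll": 0},
  {"jaw": 0,"tx": 0,"ty": 0,"tz": 0,"roll": 0},
  {"jaw": 0,"tx": 0,"ty": 0,"tz": 0,"roll": 0},
], force=20)

```text
clock: 28.05
eef_pos: [0.4178, 0.0431, 0.0594]
ee_rot: [[0.347, 0.938, 0.001], [0.938, -0.347, -0.0], [0.0, 0.001, -1.0]]
ft_force: [-0.0, -0.8, 3.9]
opening: 0.0408
gripper_force: 20.0
```

```bash
python3 -c "
from h import *
go((.418,.0427,.26,-20),(.48,-.15,.26,-20),(.5092,-.3189,.26,-20))"
```

```text
t 28.05 tcp [0.4178 0.0431 0.0594] q7 -1.05 open 0.0408 F [-0.  -0.8  3.9] tilt [ 0.001 -0.   ]
(0.418, 0.0427, 0.26, -20) [-0.0003  0.0005 -0.2006] roll -0.3
(0.48, -0.15, 0.26, -20) [-0.1595  0.1254 -0.2006] roll -0.3
(0.5092, -0.3189, 0.26, -20) [-0.3078  0.2114 -0.2005] roll -0.3
```

apply_moves([
  {"jaw": 0,"tx": 0,"ty": 0,"tz": -0.015,"roll": 0},
  {"jaw": 0,"tx": 0,"ty": 0,"tz": -0.045,"roll": 0},
  {"jaw": 0,"tx": 0,"ty": 0,"tz": -0.085,"roll": 0},
  {"jaw": 0,"tx": 0,"ty": 0,"tz": -0.125,"roll": 0},
  {"jaw": 0,"tx": 0,"ty": 0,"tz": -0.165,"roll": 0},
  {"jaw": 0,"tx": -0.01,"ty": 0.008,"tz": -0.192,"roll": 0},
  {"jaw": 0,"tx": -0.03,"ty": 0.024,"tz": -0.2,"roll": 0},
  {"jaw": 0,"tx": -0.06,"ty": 0.048,"tz": -0.2,"roll": 0},
  {"jaw": 0,"tx": -0.095,"ty": 0.075,"tz": -0.2,"roll": 0},
  {"jaw": 0,"tx": -0.13,"ty": 0.102,"tz": -0.2,"roll": 0},
  {"jaw": 0,"tx": -0.16,"ty": 0.125,"tz": -0.2,"roll": 0},
  {"jaw": 0,"tx": -0.19,"ty": 0.142,"tz": -0.2,"roll": 0},
])

```text
clock: 29.25
eef_pos: [0.4848, -0.1862, 0.2585]
ee_rot: [[0.347, 0.938, -0.001], [0.938, -0.347, 0.001], [0.0, -0.001, -1.0]]
ft_force: [-0.3, -0.2, -1.2]
opening: 0.0403
gripper_force: 20.0
```

```bash
python3 -c "
from h import *
go((.5092,-.3189,.26,-20),(.5092,-.3189,.085,-20))"
```

```text
t 29.25 tcp [ 0.4848 -0.1862  0.2585] q7 -0.3 open 0.0403 F [-0.3 -0.2 -1.2] tilt [-0.001  0.001]
(0.5092, -0.3189, 0.26, -20) [-0.116   0.069  -0.0016] roll -0.3
(0.5092, -0.3189, 0.085, -20) [-0.116   0.0691  0.1734] roll -0.3
```

apply_moves([
  {"jaw": 0,"tx": -0.025,"ty": 0.015,"tz": 0,"roll": 0},
  {"jaw": 0,"tx": -0.055,"ty": 0.033,"tz": 0,"roll": 0},
  {"jaw": 0,"tx": -0.085,"ty": 0.05,"tz": 0,"roll": 0},
  {"jaw": 0,"tx": -0.107,"ty": 0.064,"tz": 0,"roll": 0},
  {"jaw": 0,"tx": -0.116,"ty": 0.069,"tz": 0,"roll": 0},
  {"jaw": 0,"tx": -0.116,"ty": 0.069,"tz": 0,"roll": 0},
  {"jaw": 0,"tx": -0.116,"ty": 0.069,"tz": 0.02,"roll": 0},
  {"jaw": 0,"tx": -0.116,"ty": 0.069,"tz": 0.045,"roll": 0},
  {"jaw": 0,"tx": -0.116,"ty": 0.069,"tz": 0.065,"roll": 0},
  {"jaw": 0,"tx": -0.116,"ty": 0.069,"tz": 0.07,"roll": 0},
  {"jaw": 0,"tx": -0.116,"ty": 0.069,"tz": 0.07,"roll": 0},
])

```text
clock: 30.35
eef_pos: [0.5089, -0.3151, 0.1888]
ee_rot: [[0.345, 0.939, -0.001], [0.939, -0.345, 0.001], [0.001, -0.002, -1.0]]
ft_force: [-0.4, -0.2, -0.9]
opening: 0.0404
gripper_force: 20.0
```

```bash
python3 -c "
from h import *
go((.5092,-.3189,.085,-20))"
```

```text
t 30.35 tcp [ 0.5089 -0.3151  0.1888] q7 -0.2 open 0.0404 F [-0.4 -0.2 -0.9] tilt [-0.001  0.001]
(0.5092, -0.3189, 0.085, -20) [-0.0036  0.0018  0.1038] roll -0.2
```

apply_moves([
  {"jaw": 0,"tx": -0.003,"ty": 0.002,"tz": 0.02,"roll": 0},
  {"jaw": 0,"tx": -0.003,"ty": 0.002,"tz": 0.045,"roll": 0},
  {"jaw": 0,"tx": -0.003,"ty": 0.002,"tz": 0.07,"roll": 0},
  {"jaw": 0,"tx": -0.003,"ty": 0.002,"tz": 0.088,"roll": 0},
  {"jaw": 0,"tx": -0.003,"ty": 0.002,"tz": 0.098,"roll": 0},
  {"jaw": 0,"tx": -0.003,"ty": 0.002,"tz": 0.102,"roll": 0},
  {"jaw": 0,"tx": -0.003,"ty": 0.002,"tz": 0.102,"roll": 0},
  {"jaw": 0,"tx": -0.003,"ty": 0.002,"tz": 0.102,"roll": 0},
])

```text
clock: 31.15
eef_pos: [0.5109, -0.3208, 0.0882]
ee_rot: [[0.347, 0.938, 0.002], [0.938, -0.347, -0.001], [-0.0, 0.002, -1.0]]
ft_force: [-0.4, -0.4, -1.0]
opening: 0.0406
gripper_force: 20.0
```

```bash
python3 -c "
from h import *
go((.5092,-.3189,.068,-20))
t=snapshot('top');e=snapshot('side')
cv2.imwrite('pics/g7.png',np.hstack([cv2.resize(x['img'][b:b+150,a:a+130,::-1],None,fx=3,fy=3) for x,a,b in((t,350,170),(e,270,100))]))"
```

```text
t 31.15 tcp [ 0.5109 -0.3208  0.0882] q7 -0.27 open 0.0406 F [-0.4 -0.4 -1. ] tilt [ 0.002 -0.001]
(0.5092, -0.3189, 0.068, -20) [ 0.0012 -0.0023  0.0202] roll -0.3
```

View pics/g7.png

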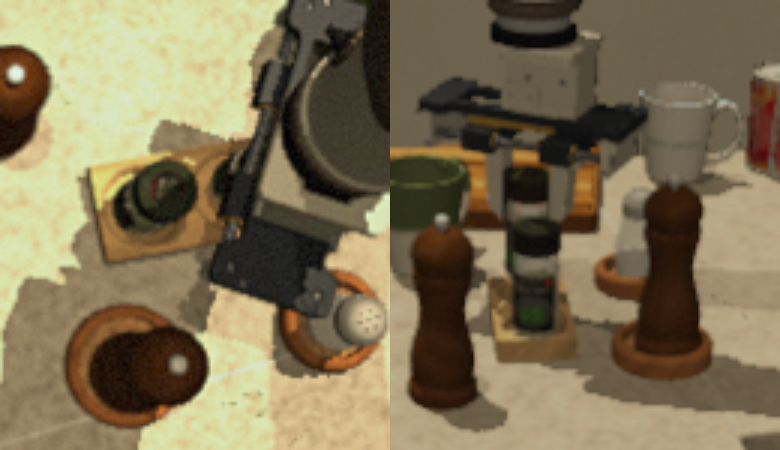

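The first jar is seated upright in the near well (side crop (535,275)), and the second is over the far well. Lowering.

apply_moves([
  {"jaw": 0,"tx": 0.001,"ty": -0.002,"tz": 0.004,"roll": 0},
  {"jaw": 0,"tx": 0.001,"ty": -0.002,"tz": 0.008,"roll": 0},
  {"jaw": 0,"tx": 0.001,"ty": -0.002,"tz": 0.011,"roll": 0},
  {"jaw": 0,"tx": 0.001,"ty": -0.002,"tz": 0.014,"roll": 0},
  {"jaw": 0,"tx": 0.001,"ty": -0.002,"tz": 0.017,"roll": 0},
  {"jaw": 0,"tx": 0.001,"ty": -0.002,"tz": 0.0195,"roll": 0},
  {"jaw": 0,"tx": 0.001,"ty": -0.002,"tz": 0.0195,"roll": 0},
  {"jaw": 0,"tx": 0.001,"ty": -0.002,"tz": 0.0195,"roll": 0},
])

```text
clock: 32.05
eef_pos: [0.5085, -0.3189, 0.0676]
ee_rot: [[0.347, 0.938, -0.0], [0.938, -0.347, 0.0], [0.0, -0.0, -1.0]]
ft_force: [0.1, -0.4, -0.7]
opening: 0.0406
gripper_force: 20.0
```

apply_moves([
  {"jaw": 0.65,"tx": 0,"ty": 0,"tz": 0,"roll": 0},
  {"jaw": 0.65,"tx": 0,"ty": 0,"tz": 0,"roll": 0},
  {"jaw": 0.65,"tx": 0,"ty": 0,"tz": 0,"roll": 0},
  {"jaw": 0.65,"tx": 0,"ty": 0,"tz": 0,"roll": 0},
  {"jaw": 0.65,"tx": 0,"ty": 0,"tz": -0.01,"roll": 0},
  {"jaw": 0.65,"tx": 0,"ty": 0,"tz": -0.035,"roll": 0},
  {"jaw": 0.65,"tx": 0,"ty": 0,"tz": -0.075,"roll": 0},
  {"jaw": 0.65,"tx": 0,"ty": 0,"tz": -0.12,"roll": 0},
  {"jaw": 0.65,"tx": 0,"ty": 0,"tz": -0.16,"roll": 0},
  {"jaw": 0.65,"tx": -0.02,"ty": 0.01,"tz": -0.2,"roll": 0},
  {"jaw": 0.65,"tx": -0.06,"ty": 0.01,"tz": -0.21,"roll": 0},
  {"jaw": 0.65,"tx": -0.1,"ty": 0,"tz": -0.21,"roll": 0},
])

```text
clock: 33.25
eef_pos: [0.4765, -0.4136, 0.282]
ee_rot: [[0.344, 0.939, 0.006], [0.939, -0.344, -0.004], [-0.002, 0.007, -1.0]]
ft_force: [0.0, -0.9, -0.3]
opening: 0.0595
gripper_force: 0.0
```

```bash
python3 -c "
from h import *
go((.25,-.56,.28,-66))"
```

```text
t 33.25 tcp [ 0.4765 -0.4136  0.282 ] q7 0.02 open 0.0595 F [ 0.  -0.9 -0.3] tilt [ 0.006 -0.004]
(0.25, -0.56, 0.28, -66) [-0.2153 -0.1623  0.0013] roll 45.9
```

Scaled: 46 degrees is 0.5111.

apply_moves([
  {"jaw": 0.65,"tx": -0.03,"ty": -0.022,"tz": 0,"roll": 0.0667},
  {"jaw": 0.65,"tx": -0.07,"ty": -0.05,"tz": 0,"roll": 0.1556},
  {"jaw": 0.65,"tx": -0.11,"ty": -0.08,"tz": 0,"roll": 0.2444},
  {"jaw": 0.65,"tx": -0.145,"ty": -0.11,"tz": 0,"roll": 0.3333},
  {"jaw": 0.65,"tx": -0.18,"ty": -0.135,"tz": 0,"roll": 0.4222},
  {"jaw": 0.65,"tx": -0.205,"ty": -0.155,"tz": 0,"roll": 0.4889},
  {"jaw": 0.65,"tx": -0.215,"ty": -0.162,"tz": 0,"roll": 0.5111},
  {"jaw": 0.65,"tx": -0.215,"ty": -0.162,"tz": 0,"roll": 0.5111},
  {"jaw": 0.65,"tx": -0.215,"ty": -0.162,"tz": 0,"roll": 0.5111},
  {"jaw": 0.65,"tx": -0.215,"ty": -0.162,"tz": 0,"roll": 0.5111},
])

```text
clock: 34.25
eef_pos: [0.2502, -0.5567, 0.278]
ee_rot: [[0.913, 0.407, 0.001], [0.407, -0.913, 0.0], [0.001, 0.0, -1.0]]
ft_force: [0.4, -0.3, -1.7]
opening: 0.0595
gripper_force: 0.0
```

```bash
python3 -c "
from h import *
t=snapshot('top');e=snapshot('side')
cv2.imwrite('pics/g8.png',np.hstack([cv2.resize(x['img'][b:b+200,a:a+160,::-1],None,fx=2.5,fy=2.5) for x,a,b in((t,350,140),(e,260,130))]))"
```

```text
(no output)
```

View pics/g8.png

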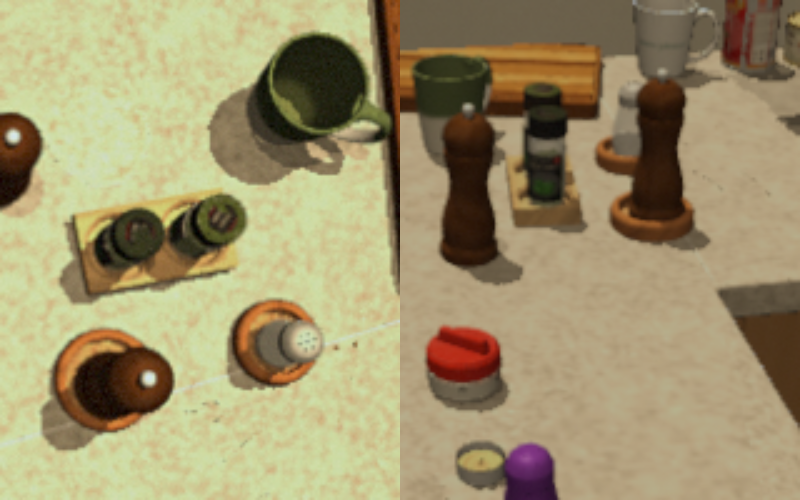

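All four stand upright in their wells, with jar caps at top(405.2,234) and (437.2,226.8), and the bystanders are unmoved. One numeric check, then hand in.

```bash
python3 -c "
from h import *
t=np.load('top0.npy',allow_pickle=True).item()
ok=1
for u,v,w in((405.2,234,(.4988,-.2537)),(437.2,226.8,(.5092,-.3189))):
    d=plane(t,u,v,.113)[:2]-w; print(d); ok&=np.linalg.norm(d)<.008
if ok: print(sign_off())"
```

```text
[-0.00204153  0.00324208]
[9.52831406e-06 4.68084287e-03]
the job is handed in; nothing more can be done
None
```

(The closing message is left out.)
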